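# Turn the short leaf of the work-instruction stand

## Task

On the work-instruction stand, turn the shorter of the two hinged leaves over its spine with your fingertips until it lies flat on the other side. Push it over from beneath its overhanging edge without pinching it between the fingers, leave the longer leaf lying where it is, do not disturb the loose things on the bench, and finish clear of everything.

Things in the scene. Friction and masses are not known exactly. Their poses are not given: they have to be found in the camera images.
- stand: work-instruction stand, fixed to the bench: a plywood base board 270 mm (x, along the spine) x 150 mm x 12 mm with two flip units side by side along the spine, 124 mm between their centres, each with one hinged leaf; 28 mm free between the leaves. Which unit stands at which end varies. Origin at the centre of the board's underside, x along the spine, y towards the side where both leaves start
- short_hinge (a point): middle of the short leaf's hinge line, 85 mm above the bench. Its x axis runs along the spine (hinge line), its y axis points level to the side where the leaf starts, its z axis up. The fixed support below is 96 mm long and reaches 50 mm either side of the spine; beyond it (and the base board) is free air under the leaf
- short_edge (a point): middle of the free edge of the short leaf, 115 mm from the hinge line, at half the leaf's thickness; moves with the leaf, a rigid white panel 96 mm wide along the spine, 6 mm thick, about 0.12 kg
- short_leaf (a joint): angle of the short leaf in rad: 0 = lying flat on the starting side (hinge point's +y), 1.57 = standing upright, 3.14 = lying flat on the other side, against its stop. The hinge is stiff by friction: the leaf stays at any angle where it is left, and about 1 to 3 N at the free edge turns it. This is the leaf to turn; it starts almost flat or a little raised (0.05 to 0.4).
- long_hinge (a point): middle of the long leaf's hinge line, 85 mm above the bench. Its x axis runs along the spine (hinge line), its y axis points level to the side where the leaf starts, its z axis up. The fixed support below is 96 mm long and reaches 50 mm either side of the spine; beyond it (and the base board) is free air under the leaf
- long_edge (a point): middle of the free edge of the long leaf, 155 mm from the hinge line, at half the leaf's thickness; moves with the leaf, a rigid white panel 96 mm wide along the spine, 6 mm thick, about 0.12 kg
- long_leaf (a joint): angle of the long leaf in rad: 0 = lying flat on the starting side (hinge point's +y), 1.57 = standing upright, 3.14 = lying flat on the other side, against its stop. The hinge is stiff by friction: the leaf stays at any angle where it is left, and about 1 to 3 N at the free edge turns it. This leaf is left alone; it starts flat or nearly so (0 to 0.06).
- carton: closed brown cardboard carton 70 x 50 x 45 mm, standing beside the stand under where the turned leaf comes to lie (45 mm tall, so it clears the leaf); origin at the centre of its underside; loose, to be left alone
- tape: roll of clear tape lying flat, 90 mm across, 25 mm tall; origin at the centre of its underside; loose, to be left alone
- screwdriver: screwdriver lying on the bench; origin under its middle; loose, to be left alone
- jar: closed jar 60 mm across, 75 mm tall; origin at the centre of its underside; loose, to be left alone
- tray: small open parts tray 120 x 90 x 35 mm; origin at the centre of its underside; loose, to be left alone
- wrench: wrench lying on the bench; origin under its middle; loose, to be left alone
- mug: white mug 80 mm across, 90 mm tall; origin at the centre of its underside; loose, to be left alone

How it is judged:
At the end, for the whole second after the job is handed in: The short leaf lies flat on the other side (angle over 3.04 rad, within about 6 degrees of flat) and is at rest; the long leaf is still down on its own side (under 0.15 rad); no loose thing is more than 30 mm from where it stood (value of joint short_leaf above 3.04 rad and velocity of joint short_leaf below 0.05 rad/s and value of joint long_leaf below 0.15 rad and distance of each of carton, tape, screwdriver, jar, tray, wrench, mug from where it was at the start of the episode below 0.03 m); the robot touches nothing.
It fails at once if the leaf is pinched: its upper (starting) face is squeezed by the fingers with more than 8 N (contact force between the fingers and short_leaf_c1 above 8 N).
It fails at once if the long leaf is raised (over 0.2 rad) (value of joint long_leaf above 0.2 rad).
It fails at once if a loose thing on the bench is moved, lifted or knocked by more than 30 mm (distance of any of carton, tape, screwdriver, jar, tray, wrench, mug from where it was at the start of the episode above 0.03 m).
It also fails if it takes over 46 s, if anything falls off the work surface, if the arm or the gripper's body presses on something with over 40 N, if the wrist force passes 120 N, or if a joint passes its speed limit or range.

## Robot

A 7-joint arm with a two-finger parallel gripper is mounted at the origin on the work surface. World frame = base frame: x ahead of the robot, y to its left, z up, the work surface at z = 0. Lengths are in m, angles in rad, forces in N, time in s.
With the tool pointing down it reaches from about 0.4 to 0.9 m from the base axis. Payload 5.6 kg.
Tool frame: the origin (TCP) lies on the centre line of the jaws, within the pads' length; the fingertips stand 17 mm ahead of it and the grasp point (between the pads) lies 2 mm behind it; z points along the fingers, y is the direction in which the jaws open and shut (so a half turn about z gives the same grasp; the last joint's range is limited). The gripper opens to 92 mm and grips with 3 to 60 N. Pads are 20 mm wide; open, the fingers measure 128 mm over their backs; the gripper's body (75 mm by 189 mm) begins 69 mm behind the grasp point.
Start: joints at [1.204, 0.468, -0.012, 1.603, 0.006, 1.071, -0.056], TCP at [0.207, -0.616, 0.232] pointing down, gripper open.
Joint ranges: [-2.53, 2.53], [-0.31, 2.02], [-1.57, 1.55], [0.28, 2.44], [-1.29, 4.43], [0.15, 1.84], [-2.92, 2.92]. Speed limits (rad/s): [2.57, 2.57, 3.14, 3.14, 3.14, 3.14, 3.14].

## Interface

Orientations are given as a rotation vector (axis times angle).
In Python, from rig import robot gives the robot as it stands.
- The arm moves only by the shell command python3 -m creep 'ROWS'. ROWS is JSON, a list of rows, each an object of numbers: "tx", "ty", "tz": the shift along the tool's x, y, z in units of 40 mm (1.0 is 40 mm); "twist": the turn about the tool's z in units of 5 degrees (1.0 is 5 degrees); "claw": the gripper's target within -1 to 1 (fully open at 1, half-way at 0, shut at -1). In form: [{"tx": .., "ty": .., "tz": .., "twist": .., "claw": ..}, ...]. A call has 1 to 5 rows; each row is the pose to reach, as a shift and turn from the pose commanded when the call began, along the tool's axes at that moment; what a row does not reach only later rows make up. A row lasts 1/12 s, in which the tool goes at most 41.7 mm and 7.16 degrees, less where a joint would pass 70% of its speed; a pose out of reach is approached as far as the arm can. A call with a gripper value outside its range is refused whole. The fingers move at their own pace and stop on an object; the grip force is fixed at half the most. Time passes only in rows, so rows that repeat a pose let the fingers close. It gives the time, the measured TCP pose, the force and the opening at its end, in the units of the state.
- robot.sense(): the state, without advancing time (a new reading comes with each control period).
- robot.camera(name): name is "side" or "top"; returns (picture, depth): 400x640x3 uint8, red, green, blue; 400x640 float32, m along the optical axis (not along the pixel's ray), 0 where there is no reading.
- robot.camera_model(name): a dict with "fovy" (degrees; the focal length in pixels is half the picture's height over the tangent of half this angle, whatever the lens; pixels are square), "cx", "cy" (the principal point, pixels), "k1" (the pictures are not rectified: a ray, as slopes to the right and down, at radius r is drawn at 1 + k1 r^2 times it, then the intrinsics apply), "extrinsics" (4x4, takes a point from world to camera coordinates). Camera axes: x right, y down, z forward; pixel columns grow to the right and rows downward; lengths in m; the calibration is good to about 2 mm. A picture is of the moment at which its call begins. camera_model takes no time and is no camera call.
- robot.sign_off(): hands the job in, once; it reports no verdict.
The state is a dict: "clock": time; "joint_positions": joint angles; "dq": joint speeds; "effort": joint torques, N m; "position": TCP position; "tcp_rot": TCP orientation; "contact_force": force on the tool from outside, world axes, zero at the start; "moment": the same for the moment, N m; "gripper_width": opening from 0.0 (shut) to 1.0 (fully open).
Only numpy, scipy, OpenCV 4.12 (cv2) and the standard library are available. Lean on these libraries where they do the work, as an engineer would, in place of code of your own. Each camera call takes 0.05 s, during which the arm holds its last target.

## Working session

There is one attempt and no reset: what is moved stays moved. The work goes in short steps, Python scripts to look and compute and a shell command to move; the robot and the scene stay as the last step left them, time stands still between calls to the robot, and variables do not carry over. Pictures are saved under pics/ and viewed, and the job is handed in when it is done.

```bash
mkdir -p pics; ls; python3 - <<'E'
from rig import robot
import cv2,numpy as np
s=robot.sense();print(s)
for n in("top","side"):
    im,d=robot.camera(n);cv2.imwrite(f"pics/{n}0.png",im[:,:,::-1]);np.save(f"{n}0.npy",d);np.save(f"{n}0im.npy",im)
    print(n,robot.camera_model(n))
E
```

```text
pics
{'clock': 0.0, 'joint_positions': array([ 1.20399013,  0.46838026, -0.01159824,  1.60360125,  0.00598663,
        1.07137767, -0.05631753]), 'dq': array([-3.56269169e-04, -7.35760341e-04, -7.70175894e-05, -9.25471849e-04,
        3.74542085e-04,  3.20747726e-04,  1.14590110e-03]), 'effort': array([ 9.70064912e-05, -5.20565987e+01, -1.26454403e-02, -2.43742526e+01,
       -5.66208386e-02,  1.72490242e-02,  1.68565093e-04]), 'position': array([ 0.20658072, -0.61573125,  0.23064757]), 'tcp_rot': array([-3.09886546e+00, -5.05999611e-01,  6.10923571e-04]), 'contact_force': array([0.94546   , 0.88330535, 0.4320889 ]), 'moment': array([ 0.08864813, -0.01444772, -0.01281043]), 'gripper_width': 1.002508116295251}
top {'fovy': 49.52312455189676, 'cx': 311.17485321136417, 'cy': 202.26271090466196, 'k1': -0.06728256910122819, 'extrinsics': array([[-0.01425159, -0.99979341,  0.01449205,  0.0031973 ],
       [-0.99399578,  0.01259346, -0.10869124,  0.5203247 ],
       [ 0.10848628, -0.01595406, -0.99396992,  1.14603444],
       [ 0.        ,  0.        ,  0.        ,  1.        ]])}
side {'fovy': 43.095585143583904, 'cx': 320.6589424950283, 'cy': 206.16244484700655, 'k1': -0.06726970067964208, 'extrinsics': array([[-9.98574416e-01, -5.33585381e-02,  1.41510709e-03,
         5.26517542e-01],
       [-4.19163613e-02,  7.67475154e-01, -6.39706891e-01,
         5.69062656e-02],
       [ 3.30477650e-02, -6.38854251e-01, -7.68617649e-01,
         1.63701820e+00],
       [ 0.00000000e+00,  0.00000000e+00,  0.00000000e+00,
         1.00000000e+00]])}
```

View pics/top0.png

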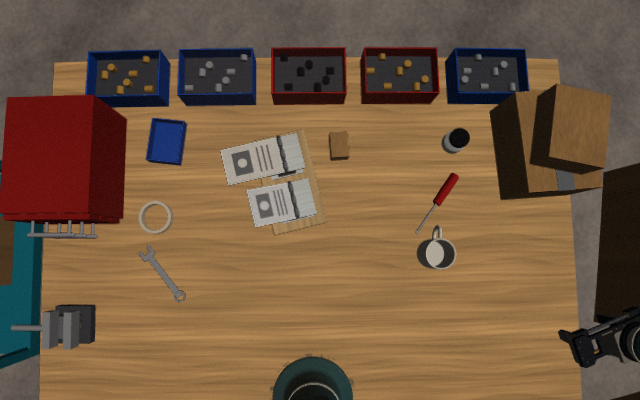

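View pics/side0.png

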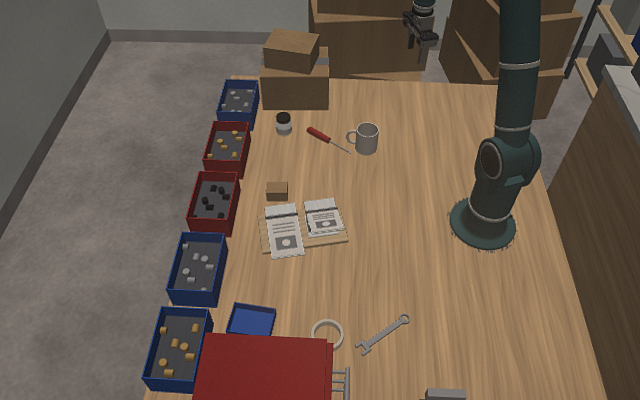

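```bash
cat > h.py <<'E'
import numpy as np,cv2
from rig import robot
def K(m):
    f=200/np.tan(np.radians(m["fovy"])/2); return np.array([[f,0,m["cx"]],[0,f,m["cy"]],[0,0,1.]]),np.array([m["k1"],0,0,0,0])
def rays(m,uv):
    k,D=K(m); s=cv2.undistortPoints(np.float64(uv).reshape(-1,1,2),k,D)[:,0]
    return np.c_[s,np.ones(len(s))]
def pts(n,d,uv):
    m=robot.camera_model(n);r=rays(m,uv);E=m["extrinsics"]
    z=np.array([d[int(v),int(u)] for u,v in uv]); return (r*z[:,None]-E[:3,3])@E[:3,:3]
def plane(n,uv,h):
    m=robot.camera_model(n);r=rays(m,uv);E=m["extrinsics"];w=r@E[:3,:3];c=-E[:3,:3].T@E[:3,3]
    return c+w*((h-c[2])/w[:,2])[:,None]
E
python3 - <<'E'
from h import *
im=np.load("top0im.npy");d=np.load("top0.npy")
c=im[110:250,200:370];cv2.imwrite("pics/topz.png",cv2.resize(c[:,:,::-1],None,fx=4.5,fy=4,interpolation=cv2.INTER_NEAREST))
im=np.load("side0im.npy")
c=im[170:270,240:370];cv2.imwrite("pics/sidez.png",cv2.resize(c[:,:,::-1],None,fx=6,fy=6,interpolation=cv2.INTER_NEAREST))
v,u=np.mgrid[115:240,210:360];uv=np.c_[u.ravel(),v.ravel()]
p=pts("top",d,uv).reshape(125,150,3)
np.save("p.npy",p)
for r in (150,160,170,195,205,215,225):
  print(r,[f"{c}:{p[r-115,c-210,1]:.3f},{p[r-115,c-210,2]*1000:.0f}" for c in range(216,330,8)])
E
```

```text
150 ['216:0.261,4', '224:0.222,92', '232:0.201,94', '240:0.180,91', '248:0.160,90', '256:0.139,88', '264:0.118,90', '272:0.097,90', '280:0.076,88', '288:0.056,77', '296:0.035,85', '304:0.014,14', '312:-0.009,2', '320:-0.031,1', '328:-0.054,-0']
160 ['216:0.261,1', '224:0.221,97', '232:0.201,92', '240:0.180,91', '248:0.159,94', '256:0.139,91', '264:0.118,90', '272:0.097,92', '280:0.077,86', '288:0.056,81', '296:0.035,84', '304:0.014,13', '312:-0.008,-0', '320:-0.031,2', '328:-0.053,1']
170 ['216:0.260,4', '224:0.238,1', '232:0.201,90', '240:0.180,88', '248:0.159,93', '256:0.139,89', '264:0.118,94', '272:0.097,92', '280:0.077,89', '288:0.056,81', '296:0.037,18', '304:0.015,14', '312:-0.008,14', '320:-0.030,-1', '328:-0.053,0']
195 ['216:0.260,2', '224:0.237,4', '232:0.215,3', '240:0.193,2', '248:0.155,123', '256:0.136,118', '264:0.116,111', '272:0.096,105', '280:0.076,100', '288:0.056,94', '296:0.036,82', '304:0.015,80', '312:-0.005,80', '320:-0.029,11', '328:-0.051,1']
205 ['216:0.260,0', '224:0.237,3', '232:0.215,-0', '240:0.193,-1', '248:0.171,1', '256:0.135,119', '264:0.116,113', '272:0.096,109', '280:0.077,100', '288:0.056,99', '296:0.036,89', '304:0.016,82', '312:-0.005,84', '320:-0.028,13', '328:-0.051,2']
215 ['216:0.259,1', '224:0.237,0', '232:0.214,5', '240:0.193,-1', '248:0.170,4', '256:0.135,121', '264:0.116,115', '272:0.096,110', '280:0.077,100', '288:0.057,97', '296:0.036,93', '304:0.016,79', '312:-0.006,16', '320:-0.028,10', '328:-0.050,1']
225 ['216:0.259,2', '224:0.236,4', '232:0.214,4', '240:0.192,5', '248:0.170,2', '256:0.135,126', '264:0.116,116', '272:0.104,10', '280:0.082,11', '288:0.060,10', '296:0.038,14', '304:0.016,14', '312:-0.005,12', '320:-0.028,6', '328:-0.050,0']
```

View pics/topz.png

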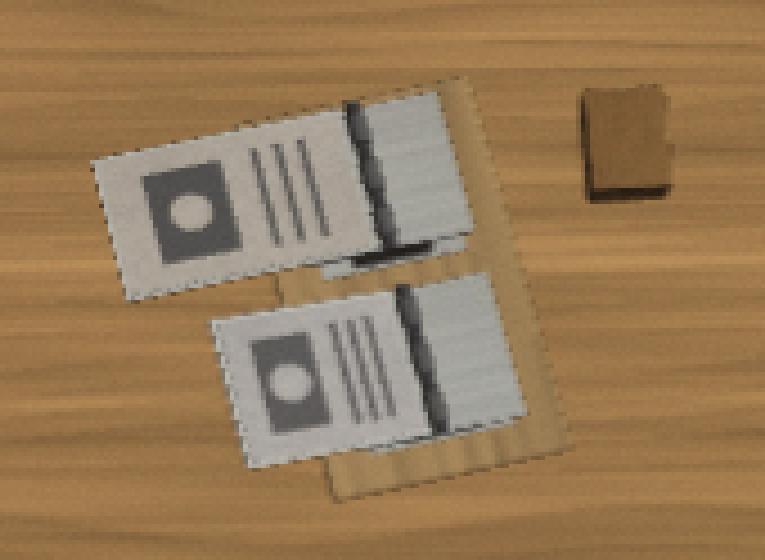

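View pics/sidez.png

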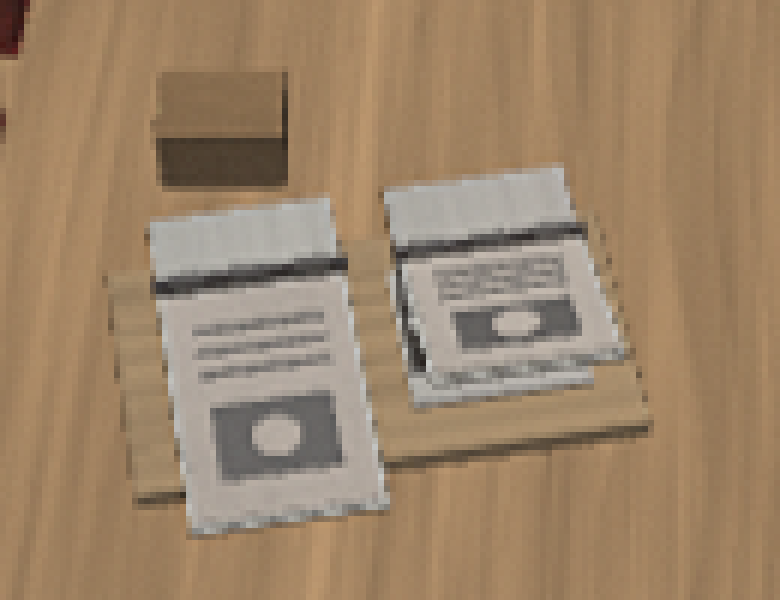

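```bash
python3 - <<'E'
from h import *
p=np.load("p.npy")
# short leaf corners in top image (zoom coords /4.5,/4 + offset), white panel: 
z=np.float64([[213,322],[398,292],[433,438],[250,467]]);uv=np.c_[z[:,0]/4.5+200,z[:,1]/4+110]
def fit(poly):
    m=np.zeros((400,640),np.uint8);cv2.fillPoly(m,[np.int32(poly.round())],1);m=cv2.erode(m,np.ones((5,5)))
    q=p[m[115:240,210:360]>0];A=np.c_[q[:,:2],np.ones(len(q))];c,*_=np.linalg.lstsq(A,q[:,2],rcond=None)
    r=q[:,2]-A@c;print("n",len(q),"rms",r.std());return c
def inter(c,uv):
    m=robot.camera_model("top");E=m["extrinsics"];w=rays(m,uv)@E[:3,:3];o=-E[:3,:3].T@E[:3,3]
    t=(c[0]*o[0]+c[1]*o[1]+c[2]-o[2])/(w[:,2]-c[0]*w[:,0]-c[1]*w[:,1]);return o+w*t[:,None]
for nm,z in(("short",z),("long",np.float64([[95,161],[345,110],[382,247],[130,299]]))):
    uv=np.c_[z[:,0]/4.5+200,z[:,1]/4+110]
    c=fit(uv);P=inter(c,uv);print(nm,"tilt",np.arctan(np.hypot(*c[:2])),"\n",P.round(4))
    print("lens",[np.linalg.norm(P[i]-P[(i+1)%4]).round(4) for i in range(4)])
    e=(P[0]+P[3])/2;h=(P[1]+P[2])/2;print("edge",e,"inner",h)
    g=P[0]-P[3];print("spine dir yaw",np.arctan2(g[1],g[0]))
# board top corners z=.012
z=np.float64([[467,78],[570,447],[335,500]]);uv=np.c_[z[:,0]/4.5+200,z[:,1]/4+110]
P=plane("top",uv,.012);print("board",P.round(4),np.linalg.norm(P[0]-P[1]),np.linalg.norm(P[2]-P[1]))
z=np.float64([[585,88],[665,88],[668,188],[590,190]]);uv=np.c_[z[:,0]/4.5+200,z[:,1]/4+110]
print("carton",plane("top",uv,.045))
E
```

```text
n 1277 rms 0.07574921837507329
short tilt 0.808273434345094 
 [[0.5519 0.1665 0.0478]
 [0.5687 0.0561 0.0611]
 [0.464  0.0344 0.1728]
 [0.4488 0.1317 0.1616]]
lens [np.float64(0.1125), np.float64(0.1546), np.float64(0.0991), np.float64(0.1575)]
edge [0.50035046 0.14910617 0.10466711] inner [0.51639485 0.04525403 0.11691471]
spine dir yaw 0.3249058022252133
n 1690 rms 0.055580565234269366
long tilt 0.8857062108275016 
 [[ 0.6749  0.248  -0.0047]
 [ 0.7029  0.0892  0.0212]
 [ 0.5778  0.0601  0.1779]
 [ 0.5512  0.1965  0.1587]]
lens [np.float64(0.1633), np.float64(0.2026), np.float64(0.1403), np.float64(0.2113)]
edge [0.61304553 0.22222086 0.07701075] inner [0.64036271 0.07463254 0.09953076]
spine dir yaw 0.3940792612838623
board [[ 0.7275  0.0137  0.012 ]
 [ 0.468  -0.0457  0.012 ]
 [ 0.4337  0.0972  0.012 ]] 0.2662288001262594 0.1469441778127157
carton [[ 0.71043563 -0.05758467  0.045     ]
 [ 0.71000821 -0.10612912  0.045     ]
 [ 0.64048538 -0.10620361  0.045     ]
 [ 0.63958553 -0.05919392  0.045     ]]
```

```bash
python3 - <<'E'
from h import *
p=np.load("p.npy")
def fit(poly):
    m=np.zeros((400,640),np.uint8);cv2.fillPoly(m,[np.int32(poly.round())],1);m=cv2.erode(m,np.ones((5,5)))
    q=p[m[115:240,210:360]>0];q=q[(q[:,2]>.07)&(q[:,2]<.16)]
    for _ in range(4):
        A=np.c_[q[:,:2],np.ones(len(q))];c,*_=np.linalg.lstsq(A,q[:,2],rcond=None);r=q[:,2]-A@c;q=q[abs(r)<2.5*r.std()]
    print("n",len(q),"rms",r.std());return c
def inter(c,uv):
    m=robot.camera_model("top");E=m["extrinsics"];w=rays(m,uv)@E[:3,:3];o=-E[:3,:3].T@E[:3,3]
    t=(c[0]*o[0]+c[1]*o[1]+c[2]-o[2])/(w[:,2]-c[0]*w[:,0]-c[1]*w[:,1]);return o+w*t[:,None]
for nm,z in(("short",np.float64([[213,322],[398,292],[433,438],[250,467]])),("long",np.float64([[95,161],[345,110],[382,247],[130,299]]))):
    uv=np.c_[z[:,0]/4.5+200,z[:,1]/4+110]
    c=fit(uv);P=inter(c,uv);print(nm,"tilt",np.arctan(np.hypot(*c[:2])),"\n",P.round(4))
    print("lens",[np.linalg.norm(P[i]-P[(i+1)%4]).round(4) for i in range(4)])
    e=(P[0]+P[3])/2;h=(P[1]+P[2])/2;print("edge",e,"inner",h)
    g=P[0]-P[3];print("spine yaw",np.arctan2(g[1],g[0]))
    d=(e-h)/np.linalg.norm(e-h);L=.115 if nm=="short" else .155;print("hinge est",e-L*d)
s=robot.sense();R=cv2.Rodrigues(s["tcp_rot"])[0];print(R)
E
```

```text
n 1254 rms 0.0019738253802422624
short tilt 0.3195333497039168 
 [[0.5413 0.1563 0.1246]
 [0.5642 0.055  0.0902]
 [0.4698 0.036  0.0907]
 [0.4508 0.1359 0.1244]]
lens [np.float64(0.1094), np.float64(0.0964), np.float64(0.1072), np.float64(0.0928)]
edge [0.49603175 0.14613296 0.12449924] inner [0.51698541 0.04550605 0.0904919 ]
spine yaw 0.22178089167953052
hinge est [0.51828889 0.03924629 0.08837639]
n 1654 rms 0.0019511439781891794
long tilt 0.03146110643329164 
 [[0.6518 0.2288 0.0938]
 [0.685  0.0849 0.0892]
 [0.5939 0.064  0.0892]
 [0.5611 0.2078 0.0939]]
lens [np.float64(0.1478), np.float64(0.0934), np.float64(0.1476), np.float64(0.0931)]
edge [0.60642016 0.21833399 0.09385385] inner [0.63943938 0.07444956 0.08920868]
spine yaw 0.2273306730999569
hinge est [0.6410719  0.06733567 0.08897902]
[[ 9.48064067e-01  3.18078814e-01 -6.26265197e-04]
 [ 3.18079406e-01 -9.48062928e-01  1.47499947e-03]
 [-1.24572735e-04 -1.59759606e-03 -9.99998716e-01]]
```

```bash
cat >> h.py <<'E'
Hg=np.array([.518,.039,.085]);YW=.225
ex=np.array([np.cos(YW),np.sin(YW),0]);ey=np.array([-np.sin(YW),np.cos(YW),0])
def rep(*targets):
    "targets: (s along hinge x, s along hinge y, tip height) ; prints rows in tool units"
    s=robot.sense();R=cv2.Rodrigues(s["tcp_rot"])[0];p=s["position"];q=p-Hg
    print("t",round(s["clock"],2),"p",p.round(4),"hx,hy,tip",(q@ex).round(4),(q@ey).round(4),(p[2]-.017).round(4),"F",np.round(s["contact_force"],1),"Fhy",round(float(s["contact_force"]@ey),1),"w",round(s["gripper_width"],3),"yaw err deg",np.degrees(np.arctan2(R[1,0],R[0,0])-YW).round(2))
    for a,b,c in targets:
        w=Hg+a*ex+b*ey;w[2]=c+.017;print((a,b,c),"world",w.round(3),"t",((w-p)@R/.04).round(2))
E
python3 - <<'E'
from h import *
s=robot.sense();R=cv2.Rodrigues(s["tcp_rot"])[0]
for w in([.45,-.25,.26],):print(((np.array(w)-s["position"])@R/.04).round(2))
E
```

```text
[ 8.68 -6.73 -0.72]
```

```bash
python3 -m creep '[{"tx":4.3,"ty":-3.35,"tz":-0.7,"twist":1.13,"claw":-1},{"tx":8.6,"ty":-6.7,"tz":-0.7,"twist":1.13,"claw":-1},{"tx":8.6,"ty":-6.7,"tz":-0.7,"twist":1.13,"claw":-1},{"tx":8.6,"ty":-6.7,"tz":-0.7,"twist":1.13,"claw":-1},{"tx":8.6,"ty":-6.7,"tz":-0.7,"twist":1.13,"claw":-1}]'; python3 -c "
from h import *
rep((0,-.25,.23),(0,.15,.23))"
```

```text
clock: 0.52
position: [0.3221, -0.4411, 0.2462]
tcp_rot: [-3.121, -0.352, 0.001]
contact_force: [1.4, -0.6, 0.3]
gripper_width: 0.663
t 0.52 p [ 0.3221 -0.4411  0.2462] hx,hy,tip -0.2981 -0.4243 0.2292 F [ 1.4 -0.6  0.3] Fhy -0.9 w 0.663 yaw err deg -0.01
(0, -0.25, 0.23) world [ 0.574 -0.205  0.247] t [ 7.45 -4.36 -0.02]
(0, 0.15, 0.23) world [0.485 0.185 0.247] t [  7.45 -14.36  -0.02]
```

```bash
python3 -m creep '[{"tx":0.8,"ty":-0.5,"tz":0,"claw":-1},{"tx":1.6,"ty":-1,"tz":0,"claw":-1},{"tx":4,"ty":-2.4,"claw":-1},{"tx":4,"ty":-2.4,"claw":-1},{"tx":4,"ty":-2.4,"claw":-1}]' >/dev/null; python3 -c "
from h import *
rep((0,-.15,.23))"
```

```text
t 0.52 p [ 0.3221 -0.4411  0.2462] hx,hy,tip -0.2981 -0.4243 0.2292 F [ 1.4 -0.6  0.3] Fhy -0.9 w 0.663 yaw err deg -0.01
(0, -0.15, 0.23) world [ 0.551 -0.107  0.247] t [ 7.45 -6.86 -0.02]invalid input
```

```bash
python3 -m creep '[{"tx":4,"ty":-3,"claw":-1},{"tx":4,"ty":-3,"claw":-1},{"tx":4,"ty":-3,"claw":-1},{"tx":4,"ty":-3,"claw":-1},{"tx":4,"ty":-3,"claw":-1}]' >/dev/null; python3 -c "
from h import *
rep((0,.15,.23))"
```

```text
t 0.52 p [ 0.3221 -0.4411  0.2462] hx,hy,tip -0.2981 -0.4243 0.2292 F [ 1.4 -0.6  0.3] Fhy -0.9 w 0.663 yaw err deg -0.01
(0, 0.15, 0.23) world [0.485 0.185 0.247] t [  7.45 -14.36  -0.02]invalid input
```

```bash
python3 -m creep '[{"tx":4,"ty":-3,"tz":0,"twist":0,"claw":-1},{"tx":4,"ty":-3,"tz":0,"twist":0,"claw":-1},{"tx":4,"ty":-3,"tz":0,"twist":0,"claw":-1},{"tx":4,"ty":-3,"tz":0,"twist":0,"claw":-1},{"tx":4,"ty":-3,"tz":0,"twist":0,"claw":-1}]'
python3 -m creep '[{"tx":3,"ty":-4,"tz":0,"twist":0,"claw":-1},{"tx":3,"ty":-4,"tz":0,"twist":0,"claw":-1},{"tx":3,"ty":-4,"tz":0,"twist":0,"claw":-1},{"tx":3,"ty":-4,"tz":0,"twist":0,"claw":-1},{"tx":3,"ty":-4,"tz":0,"twist":0,"claw":-1}]' >/dev/null; python3 -c "
from h import *
rep((0,.15,.23))"
```

```text
clock: 0.93
position: [0.4523, -0.2872, 0.2464]
tcp_rot: [-3.121, -0.356, -0.001]
contact_force: [0.1, -0.7, 0.6]
gripper_width: 0.298
t 1.35 p [ 0.5326 -0.1042  0.2463] hx,hy,tip -0.0177 -0.1428 0.2293 F [ 0.3  0.9 -0.3] Fhy 0.8 w 0.002 yaw err deg 0.14
(0, 0.15, 0.23) world [0.485 0.185 0.247] t [ 0.46 -7.32 -0.01]
```

```bash
python3 -m creep '[{"tx":0.5,"ty":-5,"tz":0,"twist":0,"claw":-1},{"tx":0.5,"ty":-5,"tz":0,"twist":0,"claw":-1},{"tx":0.5,"ty":-5,"tz":0,"twist":0,"claw":-1},{"tx":0.5,"ty":-5,"tz":0,"twist":0,"claw":-1},{"tx":0.5,"ty":-5,"tz":0,"twist":0,"claw":-1}]'>/dev/null
python3 -m creep '[{"tx":0,"ty":-2.6,"tz":0,"twist":0,"claw":-1},{"tx":0,"ty":-2.6,"tz":0,"twist":0,"claw":-1},{"tx":0,"ty":-2.6,"tz":0,"twist":0,"claw":-1},{"tx":0,"ty":-2.6,"tz":0,"twist":0,"claw":-1},{"tx":0,"ty":-2.6,"tz":0,"twist":0,"claw":-1}]' >/dev/null; python3 -c "
from h import *
rep((0,.155,.1))"
```

```text
t 2.18 p [0.483  0.1941 0.2461] hx,hy,tip 0.0004 0.159 0.2291 F [ 0.1 -1.2  0.3] Fhy -1.2 w 0.007 yaw err deg 0.18
(0, 0.155, 0.1) world [0.483 0.19  0.117] t [-0.01  0.1   3.23]
```

```bash
python3 -m creep '[{"tx":0,"ty":0,"tz":0.8,"twist":0,"claw":-1},{"tx":0,"ty":0,"tz":1.6,"twist":0,"claw":-1},{"tx":0,"ty":0,"tz":2.4,"twist":0,"claw":-1},{"tx":0,"ty":0,"tz":3.3,"twist":0,"claw":-1},{"tx":0,"ty":0,"tz":3.3,"twist":0,"claw":-1}]'>/dev/null
python3 - <<'E'
from h import *
rep((0,.127,.097))
for n in("top","side"):
    im,d=robot.camera(n);b=(200,120,360,240) if n=="top" else(240,100,400,270)
    cv2.imwrite(f"pics/{n}1.png",cv2.resize(im[b[1]:b[3],b[0]:b[2],::-1],None,fx=3.5,fy=3.5))
E
```

```text
t 2.6 p [0.48   0.1888 0.1084] hx,hy,tip -0.0036 0.1545 0.0914 F [-1.5 -1.1  0.3] Fhy -0.7 w 0.005 yaw err deg -0.17
(0, 0.127, 0.097) world [0.49  0.163 0.114] t [ 0.09  0.69 -0.14]
```

View pics/side1.png

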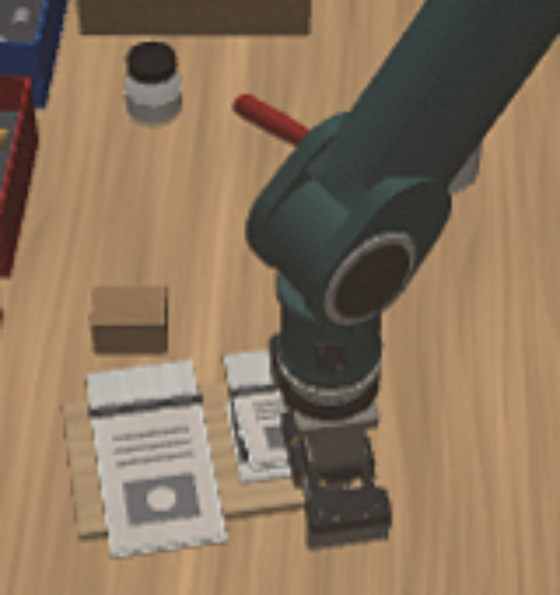

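View pics/top1.png

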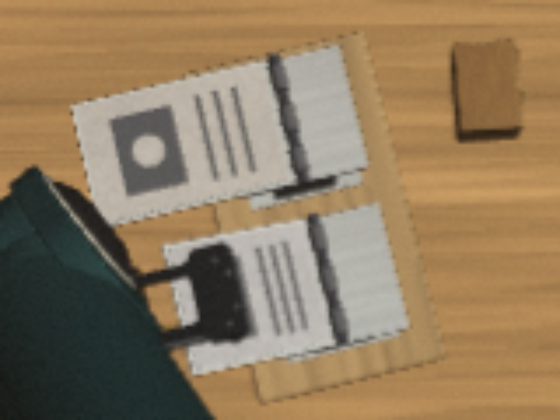

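```bash
python3 -m creep '[{"tx":0.1,"ty":0.3,"tz":0,"twist":0,"claw":-1},{"tx":0.1,"ty":0.5,"tz":0,"twist":0,"claw":-1},{"tx":0.1,"ty":0.5,"tz":0,"twist":0,"claw":-1},{"tx":0.1,"ty":0.5,"tz":0,"twist":0,"claw":-1}]'>/dev/null; python3 -c "
from h import *
rep((0,.127,.097))"
python3 -m creep '[{"tx":0,"ty":0.1,"tz":0,"twist":0,"claw":-1},{"tx":0,"ty":0.2,"tz":0,"twist":0,"claw":-1},{"tx":0,"ty":0.2,"tz":0,"twist":0,"claw":-1}]'>/dev/null; python3 -c "
from h import *
rep((0,.127,.097))"
```

```text
t 3.03 p [0.4931 0.1739 0.1161] hx,hy,tip 0.0058 0.1371 0.0991 F [ 0.  -0.8  0.3] Fhy -0.8 w 0.003 yaw err deg -0.11
(0, 0.127, 0.097) world [0.49  0.163 0.114] t [-0.15  0.25  0.05]
t 3.28 p [0.494  0.166  0.1147] hx,hy,tip 0.0049 0.1291 0.0977 F [-0.4 -0.3 -1. ] Fhy -0.2 w 0.002 yaw err deg -0.03
(0, 0.127, 0.097) world [0.49  0.163 0.114] t [-0.12  0.05  0.02]
```

```bash
for i in 1 ; do python3 -m creep '[{"tx":0,"ty":0.08,"tz":0,"twist":0,"claw":-1},{"tx":0,"ty":0.08,"tz":0,"twist":0,"claw":-1}]'>/dev/null; python3 -c "
from h import *
rep()"
python3 -m creep '[{"tx":0,"ty":0.08,"tz":0,"twist":0,"claw":-1},{"tx":0,"ty":0.08,"tz":0,"twist":0,"claw":-1}]'>/dev/null; python3 -c "
from h import *
rep()"; 
python3 -m creep '[{"tx":0,"ty":0.08,"tz":0,"twist":0,"claw":-1},{"tx":0,"ty":0.08,"tz":0,"twist":0,"claw":-1}]'>/dev/null; python3 -c "
from h import *
rep()"; done
```

```text
t 3.45 p [0.4942 0.1647 0.1146] hx,hy,tip 0.0048 0.1279 0.0976 F [-0.7  2.8  0.9] Fhy 2.9 w 0.001 yaw err deg 0.04
t 3.62 p [0.4943 0.1644 0.1149] hx,hy,tip 0.0049 0.1275 0.0979 F [-3.8  9.3  2.4] Fhy 9.9 w 0.005 yaw err deg 0.15
t 3.78 p [0.4944 0.1641 0.1152] hx,hy,tip 0.0049 0.1272 0.0982 F [-5.  13.7  2.1] Fhy 14.5 w 0.011 yaw err deg 0.26
```

```bash
python3 -m creep '[{"tx":0,"ty":0,"tz":-0.1,"twist":0,"claw":-1},{"tx":0,"ty":0.03,"tz":-0.2,"twist":0,"claw":-1},{"tx":0,"ty":0.05,"tz":-0.3,"twist":0,"claw":-1}]'>/dev/null; python3 -c "
from h import *
rep()"
python3 -m creep '[{"tx":0,"ty":0.04,"tz":-0.1,"twist":0,"claw":-1},{"tx":0,"ty":0.08,"tz":-0.2,"twist":0,"claw":-1},{"tx":0,"ty":0.12,"tz":-0.3,"twist":0,"claw":-1}]'>/dev/null; python3 - <<'E'
from h import *
rep()
im,d=robot.camera("side");cv2.imwrite("pics/side2.png",cv2.resize(im[140:270,240:380,::-1],None,fx=4.4,fy=4.4))
E
```

```text
t 4.03 p [0.4953 0.16   0.127 ] hx,hy,tip 0.0049 0.123 0.11 F [-3.1  8.9  1.7] Fhy 9.4 w 0.002 yaw err deg 0.22
t 4.28 p [0.4967 0.1541 0.139 ] hx,hy,tip 0.0049 0.1169 0.122 F [-1.8  6.7  2. ] Fhy 6.9 w 0.003 yaw err deg 0.18
```

View pics/side2.png

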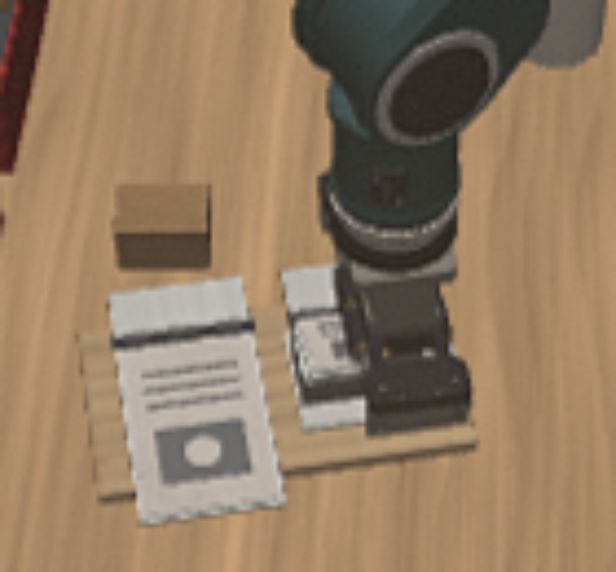

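```bash
python3 -m creep '[{"tx":0,"ty":0.1,"tz":-0.14,"twist":0,"claw":-1},{"tx":0,"ty":0.2,"tz":-0.28,"twist":0,"claw":-1},{"tx":0,"ty":0.3,"tz":-0.42,"twist":0,"claw":-1},{"tx":0,"ty":0.41,"tz":-0.55,"twist":0,"claw":-1}]'>/dev/null; python3 -c "
from h import *
rep()"
python3 -m creep '[{"tx":0,"ty":0.13,"tz":-0.11,"twist":0,"claw":-1},{"tx":0,"ty":0.25,"tz":-0.22,"twist":0,"claw":-1},{"tx":0,"ty":0.38,"tz":-0.32,"twist":0,"claw":-1},{"tx":0,"ty":0.5,"tz":-0.4,"twist":0,"claw":-1}]'>/dev/null; python3 - <<'E'
from h import *
rep()
im,d=robot.camera("side");cv2.imwrite("pics/side3.png",cv2.resize(im[140:270,240:380,::-1],None,fx=4.4,fy=4.4))
E
```

```text
t 4.67 p [0.5006 0.1376 0.1613] hx,hy,tip 0.005 0.1 0.1443 F [-3.2  5.8  3.7] Fhy 6.3 w 0.005 yaw err deg 0.16
t 5.0 p [0.5054 0.1176 0.1776] hx,hy,tip 0.0052 0.0794 0.1606 F [-2.9  5.   5. ] Fhy 5.6 w 0.005 yaw err deg 0.12
```

View pics/side3.png

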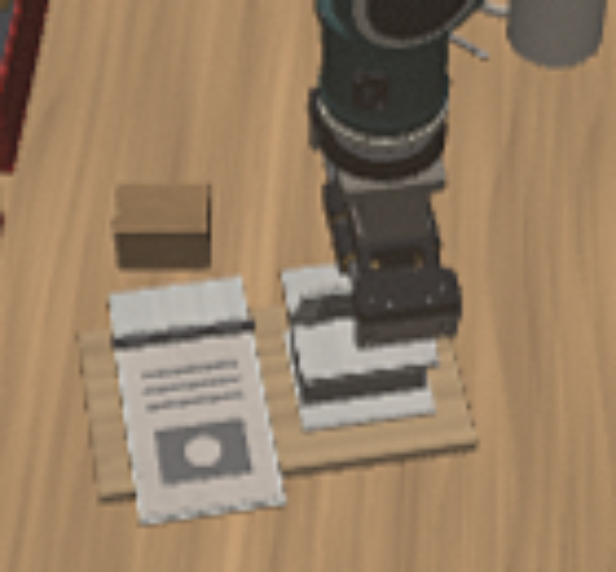

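```bash
python3 -m creep '[{"tx":-0.1,"ty":0.25,"tz":-0.06,"twist":0,"claw":-1},{"tx":-0.1,"ty":0.5,"tz":-0.12,"twist":0,"claw":-1},{"tx":-0.1,"ty":0.75,"tz":-0.18,"twist":0,"claw":-1},{"tx":-0.1,"ty":1,"tz":-0.24,"twist":0,"claw":-1}]'>/dev/null; python3 -c "
from h import *
rep()"
python3 -m creep '[{"tx":0,"ty":0.25,"tz":-0.02,"twist":0,"claw":-1},{"tx":0,"ty":0.5,"tz":-0.04,"twist":0,"claw":-1},{"tx":0,"ty":0.75,"tz":0,"twist":0,"claw":-1},{"tx":0,"ty":1,"tz":0,"twist":0,"claw":-1}]'>/dev/null; python3 - <<'E'
from h import *
rep((0,-.025,.158))
im,d=robot.camera("side");cv2.imwrite("pics/side4.png",cv2.resize(im[140:270,240:380,::-1],None,fx=4.4,fy=4.4))
E
```

```text
t 5.38 p [0.5109 0.0744 0.1863] hx,hy,tip 0.001 0.0361 0.1693 F [ 1.4  0.9 -0. ] Fhy 0.5 w 0.007 yaw err deg 0.0
t 5.72 p [0.5192 0.0351 0.1854] hx,hy,tip 0.0003 -0.0041 0.1684 F [-0.3  1.6 -1.7] Fhy 1.6 w 0.006 yaw err deg -0.03
(0, -0.025, 0.158) world [0.524 0.015 0.175] t [-0.01  0.52  0.26]
```

View pics/side4.png

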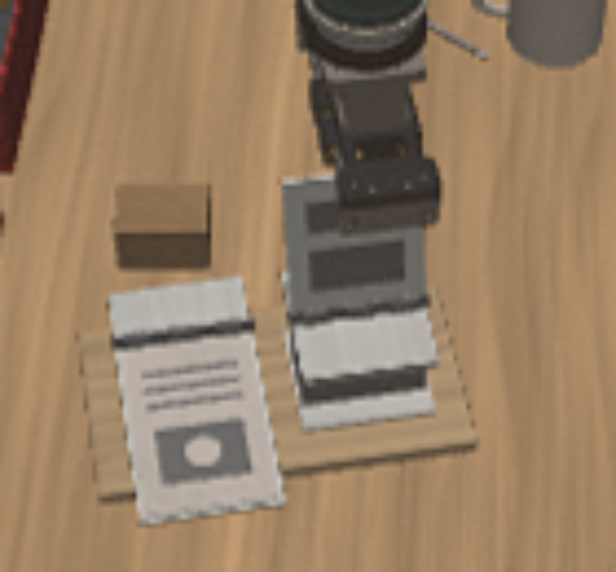

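```bash
python3 -m creep '[{"tx":0,"ty":0.26,"tz":0.12,"twist":0,"claw":-1},{"tx":0,"ty":0.52,"tz":0.26,"twist":0,"claw":-1},{"tx":0,"ty":0.77,"tz":0.45,"twist":0,"claw":-1},{"tx":0,"ty":1.02,"tz":0.66,"twist":0,"claw":-1}]'>/dev/null; python3 -c "
from h import *
rep()"
python3 -m creep '[{"tx":0,"ty":0.12,"tz":0.16,"twist":0,"claw":-1},{"tx":0,"ty":0.25,"tz":0.32,"twist":0,"claw":-1},{"tx":0,"ty":0.36,"tz":0.55,"twist":0,"claw":-1},{"tx":0,"ty":0.47,"tz":0.8,"twist":0,"claw":-1}]'>/dev/null; python3 - <<'E'
from h import *
rep((0,-.067,.088))
im,d=robot.camera("side");cv2.imwrite("pics/side5.png",cv2.resize(im[140:270,240:380,::-1],None,fx=4.4,fy=4.4))
E
```

```text
t 6.1 p [ 0.5291 -0.0047  0.159 ] hx,hy,tip 0.001 -0.045 0.142 F [-0.2  1.7  0.2] Fhy 1.7 w 0.005 yaw err deg -0.01
t 6.43 p [ 0.5328 -0.0222  0.1268] hx,hy,tip 0.0008 -0.063 0.1098 F [-0.7  0.3  0.8] Fhy 0.5 w 0.007 yaw err deg 0.01
(0, -0.067, 0.088) world [ 0.533 -0.026  0.105] t [-0.02  0.1   0.54]
```

View pics/side5.png

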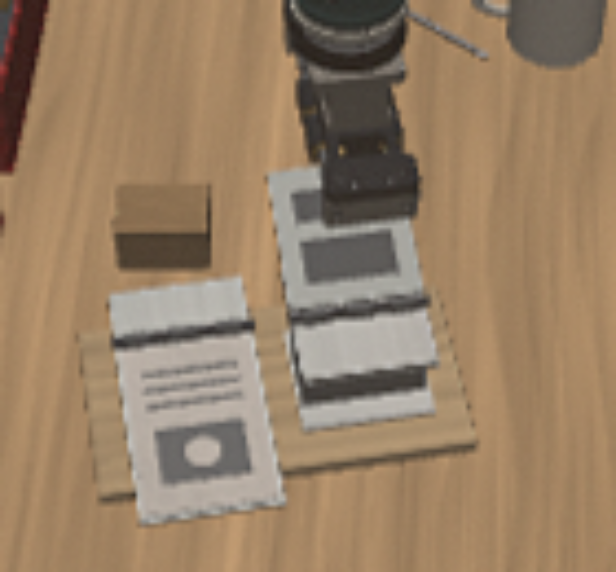

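```bash
python3 -m creep '[{"tx":0,"ty":0.1,"tz":0.15,"twist":0,"claw":-1},{"tx":0,"ty":0.2,"tz":0.3,"twist":0,"claw":-1},{"tx":0,"ty":0.3,"tz":0.42,"twist":0,"claw":-1},{"tx":0,"ty":0.3,"tz":0.5,"twist":0,"claw":-1}]'>/dev/null; python3 -c "
from h import *
rep()"
python3 -m creep '[{"tx":0,"ty":0,"tz":0.05,"twist":0,"claw":-1},{"tx":0,"ty":0,"tz":0.1,"twist":0,"claw":-1},{"tx":0,"ty":0,"tz":0.1,"twist":0,"claw":-1}]'>/dev/null; python3 -c "
from h import *
rep()"
```

```text
t 6.82 p [ 0.5355 -0.0343  0.107 ] hx,hy,tip 0.0008 -0.0754 0.09 F [ 0.8 -1.   1.3] Fhy -1.2 w 0.004 yaw err deg -0.03
t 7.07 p [ 0.5356 -0.034   0.1052] hx,hy,tip 0.0009 -0.075 0.0882 F [-4.9 -1.1 13.8] Fhy 0.1 w 0.001 yaw err deg -0.0
```

```bash
python3 -m creep '[{"tx":0,"ty":0,"tz":-0.4,"twist":0,"claw":-1},{"tx":0,"ty":0,"tz":-1.2,"twist":0,"claw":-1},{"tx":0,"ty":0,"tz":-2,"twist":0,"claw":-1},{"tx":0,"ty":0,"tz":-3,"twist":0,"claw":-1},{"tx":0,"ty":0,"tz":-3.6,"twist":0,"claw":-1}]'>/dev/null
python3 -m creep '[{"tx":0,"ty":1,"tz":0,"twist":0,"claw":-1},{"tx":0,"ty":2,"tz":0,"twist":0,"claw":-1},{"tx":0,"ty":3,"tz":0,"twist":0,"claw":-1},{"tx":0,"ty":4,"tz":0,"twist":0,"claw":-1},{"tx":0,"ty":4.5,"tz":0,"twist":0,"claw":-1}]'>/dev/null
python3 -m creep '[{"tx":0,"ty":0.5,"tz":0,"twist":0,"claw":-1},{"tx":0,"ty":0.5,"tz":0,"twist":0,"claw":-1},{"tx":0,"ty":0.5,"tz":0,"twist":0,"claw":-1}]'>/dev/null
python3 - <<'E'
from h import *
rep()
for n in("side","top"):
    im,d=robot.camera(n);cv2.imwrite(f"pics/{n}6.png",im[:,:,::-1]);np.save(f"{n}6.npy",d)
E
```

```text
t 8.15 p [ 0.5798 -0.2288  0.2472] hx,hy,tip 0.0005 -0.2749 0.2302 F [-0.5  2.1  0.8] Fhy 2.1 w 0.005 yaw err deg -0.09
```

View pics/top6.png

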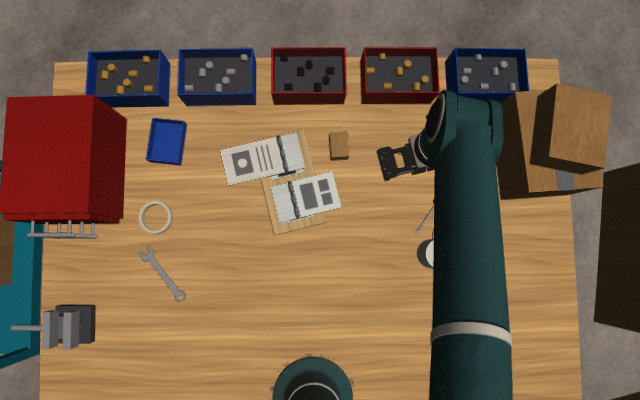

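View pics/side6.png

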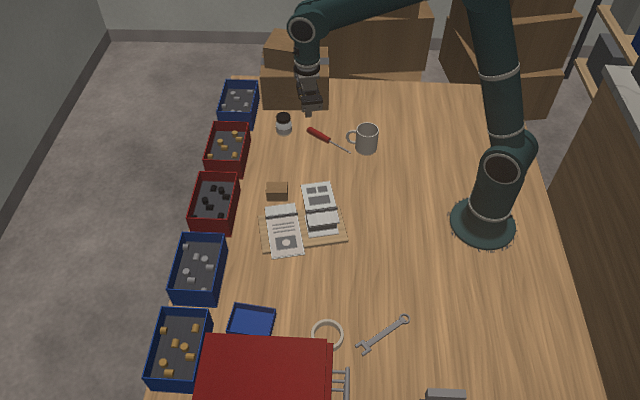

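```bash
python3 - <<'E'
from h import *
d=np.load("top6.npy")
def tilt(poly,nm):
    m=np.zeros((400,640),np.uint8);cv2.fillPoly(m,[np.int32(poly)],1);m=cv2.erode(m,np.ones((3,3)))
    v,u=np.nonzero(m);q=pts("top",d,np.c_[u,v]);q=q[(q[:,2]>.06)&(q[:,2]<.16)]
    for _ in range(4):
        A=np.c_[(q-Hg)@ey,np.ones(len(q))];c=np.linalg.lstsq(A,q[:,2],rcond=None)[0];r=q[:,2]-A@c;q=q[abs(r)<2.5*r.std()]
    s=(q-Hg)@ey;print(nm,len(q),"slope",np.arctan(c[0]).round(4),"z at hinge",c[1].round(4),"hy",s.min().round(3),s.max().round(3),"sd slope",(r.std()/s.std()/len(q)**.5).round(4))
tilt([[298,184],[332,175],[338,205],[305,217]],"short (angle=pi+slope)")
tilt([[223,151],[275,138],[283,170],[230,183]],"long")
rep()
E
```

```text
short (angle=pi+slope) 1004 slope 0.0027 z at hinge 0.0893 hy -0.106 -0.018 sd slope 0.0025
long 1601 slope 0.0301 z at hinge 0.0891 hy 0.014 0.15 sd slope 0.0012
t 8.25 p [ 0.5801 -0.2265  0.2476] hx,hy,tip 0.0013 -0.2726 0.2306 F [ 0.3  1.8 -0.1] Fhy 1.6 w 0.002 yaw err deg 0.12
```

```bash
python3 -c "
from rig import robot
print(robot.sign_off())"
```

```text
the job is handed in; nothing more can be done
None
```

I turned the short leaf over its spine until it lay flat against its stop on the other side, and handed the job in at about 8.3 s of the 46 s allowed. I kept the fingers shut the whole time, so nothing was pinched.

**How the push went:** The tool can only point straight down, so the fingertips could not reach right under the leaf at first. I pressed them against its free edge, with up to about 14.5 N along the push, and raised it by friction. From upright I pushed its underside over and pressed it onto the stop with about 14 N, then lifted off and moved away.

**Last checks before handing in:**
- **Short leaf:** the depth fit puts it within 0.003 rad of flat, about 3.14 rad.
- **Long leaf:** it is at 0.030 rad, compared with 0.031 rad at the start, so it was not raised.
- **Loose things:** comparing pictures by eye, the carton, tape, tray, wrench, jar, mug and screwdriver stand where they did. I did not measure them. In the last top view the arm hides the jar and part of the mug and screwdriver, but the side view shows all three.
- **Arm:** the fingertips are about 230 mm above the bench and clear of everything. The force reading of up to about 2 N is close to its usual noise.

No check failed or disagreed. The hand-in reports no verdict, so I can't confirm how it was judged.

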